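Put the bar things away in the drawer of the windowsill box

TASK

Pack the three bar things from the draining tray (the steel shaker cap, the oblong glass olive dish and the dark wooden pick box) into the open drawer of the wooden box, all standing upright side by side on its floor, then push the drawer fully shut. They only just fit in one row, so turn them to suit; set them down rather than dropping them, and leave the comb and the soap holder where they are.

Things in the scene. Friction and masses are not known exactly. Their poses are not given: they have to be found in the camera images.
- cap: Steel cocktail shaker cap: round, 62 mm diameter, 50 mm tall, straight-sided up to 42 mm and domed above, standing dome up in a compartment of the tray. Origin: centre of its underside; z up.
- dish: Oblong olive dish of green glass, open on top, 60 mm (its x) by 100 mm (its y), 48 mm tall, walls 6 mm, standing in a compartment of the tray. Origin: centre of its underside; z up.
- pickbox: Dark wooden cocktail-pick box, a closed block 62 mm (its x) by 44 mm (its y), 50 mm tall, with a 2 mm brass stud on its top, standing in a compartment of the tray. Origin: centre of its underside; z up.
- tray: Grey draining tray fixed on the sill left or right of the wooden box, 318 mm (its x) by 150 mm (its y): three compartments in a row along x (each 101 by 142 mm inside, centres 104.5 mm apart), floor 4 mm thick, rims and dividers 4 mm thick and only 12 mm above the sill. Each holds one of cap, dish and pick box, in any order. Origin: centre of its underside.
- barbox: Small wooden box fixed on the sill, 254 mm wide (its y), 146 mm deep (its x), 78 mm tall, open at its -x front, with a drawer that starts pulled out to its -x. Clear height from the drawer's inner floor to the roof: 58 mm. Origin: on the sill, on the centre line, 82 mm in front of the open front (the middle of the drawer when 125 mm out).
- drawer (a joint): How far the drawer is pulled out, in m: 0 is shut (its front level with the box's front), 0.130 fully out. It starts 0.115 to 0.130 out and slides with slight friction.
- drawer_floor (a point): Centre of the drawer's inner floor, 12 mm above the sill; axes as the box: x points into the box, y along the drawer's length, z up. Inside the drawer is 74 mm (x) by 220 mm (y); its four walls are 6 mm thick and rise 24 mm above this floor (36 mm above the sill).
- drawer_bar (a point): Middle of the drawer's steel bar handle, a horizontal bar 90 mm long along the drawer's y, 35 mm in front of the drawer's front face, 28 mm above the sill.
- comb: Black plastic comb lying flat, 165 by 32 by 8 mm. Bystander. Origin: centre of its underside.
- soapholder: White plastic soap holder with a steel wire spring clip, 75 by 50 mm, 70 mm tall. Bystander. Origin: centre of its underside.
Mind the look-alikes: they are no part of the job. Leave any red look-alike of the pickbox alone. What is shaped like the cap but red is not meant.

How it is judged:
By the outcome, as a careful person would: the job done as asked, in the order asked, and still so for the second after the job is handed in, with the robot touching nothing.
It also fails if it takes over 72 s, if anything falls off the work surface, if the arm or the gripper's body presses on something with over 40 N, if the wrist force passes 120 N, or if a joint passes its speed limit or range.

ROBOT

A 6-joint arm with a two-finger parallel gripper is mounted at the origin on the work surface. World frame = base frame: x ahead of the robot, y to its left, z up, the work surface at z = 0. Lengths are in mm, angles in rad, forces in N, time in s.
With the tool pointing down it reaches from about 350 to 850 mm from the base axis. Payload 8.1 kg.
Tool frame: the origin (TCP) lies at the very end of the fingers, on their centre line; the grasp point (between the pads) lies 19 mm behind it; z points along the fingers, x is the direction in which the jaws open and shut, and the axes are right-handed (so a half turn about z gives the same grasp; the last joint's range is limited). The gripper opens to 85 mm and grips with 20 to 120 N. Pads are 22 mm wide; open, the fingers measure 114 mm over their backs; the gripper's body (76 mm by 85 mm) begins 54 mm behind the grasp point. The pads swing forward as they close: fully open they stand 13 mm farther back than shut.
Start: joints at [1.166, 0.13, 1.488, -0, 1.523, -0.085], TCP at [188.604, 569.591, 231.292] pointing down, gripper open.
Joint ranges: [-2.96, 2.96], [-0.89, 2.26], [0.02, 2.5], [-1.34, 4.48], [0, 2.73], [-2.66, 2.66]. Speed limits (rad/s): [2.39, 2.39, 2.79, 3.14, 3.14, 3.14].

INTERFACE

Orientations are given as a 3x3 rotation matrix whose columns are the frame's x, y, z axes.
In Python, from station import robot gives the robot as it stands.
- The arm moves only by the shell command python3 -m inch 'ROWS' [FORCE]. ROWS is JSON, a list of rows, each an object with "jaw": the closure, from 0 (fully open) to 1 (shut); "slide": the shift along the tool's x, y, z in m, a list of three; "roll": the turn about the tool's z in degrees. In form: [{"jaw": jaw, "slide": [dx, dy, dz], "roll": roll}, ...]. A call has 1 to 5 rows; each row shifts and turns the pose as measured when the row begins, along the tool's axes as they then stand; what a row does not reach is not made up. A row lasts 1/12 s, in which the tool goes at most 41.7 mm and 7.16 degrees, less where a joint would pass 70% of its speed; a pose out of reach is approached as far as the arm can. A call with a gripper value outside its range is refused whole. The fingers move at their own pace and stop on an object; FORCE is the grip in N (left out, the last holds). Time passes only in rows, so rows that do not move let the fingers close. It gives the time, the measured TCP pose, the force and the opening at its end, in the units of the state.
- robot.observe(): the state, without advancing time (a new reading comes with each control period).
- robot.camera(name): name is "scene" or "top" or "wrist"; returns a dict with "frame" (384x512x3 uint8, red, green, blue), "range_z" (384x512 float32, mm along the optical axis (not along the pixel's ray), 0 where there is no reading), "vfov" (degrees; the focal length in pixels is half the picture's height over the tangent of half this angle, whatever the lens; pixels are square), "cx", "cy" (the principal point, pixels), "extrinsics" (4x4, takes a point from camera to world coordinates). Camera axes: x right, y down, z forward; pixel columns grow to the right and rows downward; lengths in mm; the calibration is good to about 2 mm. A picture is of the moment at which its call begins.
- robot.sign_off(): hands the job in, once; it reports no verdict.
Trained networks look in a picture, given as the dict that the camera call returned (one of the last four; its "shot" number tells which), for a name from the list of things; names that differ only in an ending like _2 or _b are one class to them, and where a whole thing is asked for, a point or a joint stands for the part that bears it (a point fixed in the world has none). Each returns a list of dicts, best first, with "conf" (0 to 1); they miss things now and then, are a little off and sometimes report something else, mostly with a low value. They report only what shows in the picture. A call takes as long as a camera call. They do not tell look-alikes from the thing itself.
- robot.search_frame(picture, target): "position" ([column, row] in pixels, amid what is visible of it).
- robot.silhouettes(picture, target): "region" (384x512 bool, what is visible of it) and "position" ([column, row] in pixels, amid what is visible of it).
- robot.spot_point(picture, target): "position" ([column, row] in pixels: a listed point, or the origin of a listed thing).
The state is a dict: "time": time; "joints": joint angles; "joint_vel": joint speeds; "joint_torque": joint torques, N m; "eef_pos": TCP position; "eef_rot": TCP orientation; "wrist_force": force on the tool from outside, world axes, zero at the start; "moment": the same for the moment, N m; "finger_gap": opening from 0.0 (shut) to 1.0 (fully open).
Only numpy, scipy, OpenCV 4.12 (cv2) and the standard library are available. Lean on these libraries where they do the work, as an engineer would, in place of code of your own. Each camera call takes 0.05 s, during which the arm holds its last target. There are 200 camera calls.

## Working session

There is one attempt and no reset: what is moved stays moved. The work goes in short steps, Python scripts to look and compute and a shell command to move; the robot and the scene stay as the last step left them, time stands still between calls to the robot, and variables do not carry over. Pictures are saved under pics/ and viewed, about 8 in all and at most 12, crops included, and the job is handed in when it is done.

```bash
mkdir -p pics; ls; cat > h.py <<'E'
import numpy as np,cv2
from station import robot
def shot(n,name=None):
    p=robot.camera(n)
    if name: cv2.imwrite(f'pics/{name}.png',cv2.cvtColor(p['frame'],cv2.COLOR_RGB2BGR))
    return p
def cloud(p):
    z=p['range_z'];f=192/np.tan(np.radians(p['vfov'])/2)
    v,u=np.mgrid[0:384,0:512]
    P=np.stack([(u-p['cx'])*z/f,(v-p['cy'])*z/f,z,np.ones_like(z)],-1)
    W=(P@np.array(p['extrinsics']).T)[...,:3]; W[z<=0]=np.nan
    return W
E
python3 - <<'E'
from h import *
s=robot.observe();print(s['time'],s['eef_pos'],s['eef_rot'],s['finger_gap'])
a=shot('top','top0');b=shot('scene','scene0')
im=np.hstack([cv2.imread('pics/top0.png'),cv2.imread('pics/scene0.png')])
W=cloud(a)
for n in ['cap','dish','pickbox','tray','barbox','drawer','drawer_floor','drawer_bar','comb','soapholder']:
    for d in robot.spot_point(a,n)[:3] if n!='drawer' else robot.search_frame(a,n)[:2]:
        c,r=[int(round(x)) for x in d['position']]
        print(n,round(d['conf'],2),c,r,np.round(W[min(max(r,0),383),min(max(c,0),511)]))
E
```

```text
pics
0.0 [188.3981637  569.07913951 230.25118118] [[ 3.14353870e-01  9.49305609e-01 -7.10807766e-04]
 [ 9.49304101e-01 -3.14354642e-01 -1.69767375e-03]
 [-1.83505694e-03 -1.41102414e-04 -9.99998306e-01]] 0.9967377415227989
cap 0.96 142 194 [517. 362.  48.]
cap 0.89 204 180 [554. 208.  54.]
cap 0.3 284 234 [425.   9.  53.]
dish 0.96 202 145 [655. 225.  10.]
pickbox 0.93 162 271 [330. 301.  50.]
pickbox 0.58 206 222 [450. 199.  54.]
tray 0.9 204 179 [556. 208.  55.]
barbox 0.95 382 189 [ 548. -243.    8.]
barbox 0.35 201 182 [549. 216.  53.]
drawer_floor 0.6 382 188 [ 550. -243.   10.]
drawer_bar 0.66 386 220 [ 469. -255.   -1.]
drawer_bar 0.41 203 148 [647. 222.  11.]
comb 0.7 288 160 [619.  -1.  10.]
comb 0.33 203 147 [649. 221.  15.]
soapholder 0.76 288 233 [430.  -3.  13.]
```

```bash
python3 -c "
import cv2,numpy as np
im=np.vstack([cv2.imread('pics/top0.png'),cv2.imread('pics/scene0.png')]);cv2.imwrite('pics/both.png',cv2.resize(im,(400,600)))"
```

```text
(no output)
```

View pics/top0.png

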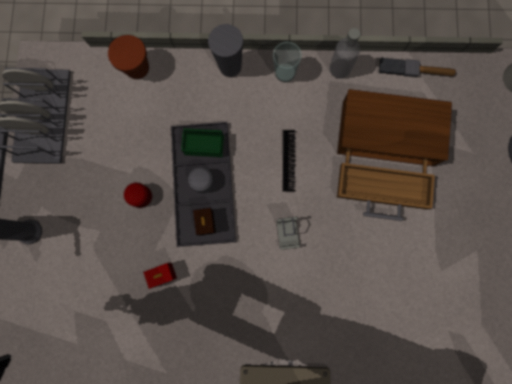

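The tray with its three things runs down column ~203: dish (203,143), cap (201,180), pickbox (205,221).
- Cap candidates: grey (201,180) in the tray, and red (138,195). I choose the grey one.
- Pickbox candidates: dark (205,221) in the tray, and red (160,275). I choose the dark one.
- Drawer at (386,187), handle at (384,212).

Next I move over the tray for a close look.

```bash
for i in 1 2 3; do python3 -m inch '[{"jaw":0,"slide":[-0.018,0.032,-0.008],"roll":0},{"jaw":0,"slide":[-0.018,0.032,-0.008],"roll":0},{"jaw":0,"slide":[-0.018,0.032,-0.008],"roll":0},{"jaw":0,"slide":[-0.018,0.032,-0.008],"roll":0}]'; done
python3 - <<'E'
from h import *
p=shot('wrist','w1');W=cloud(p);s=robot.observe();print(s['time'],s['eef_pos'],s['eef_rot'])
print(np.round(p['extrinsics'],2),p['vfov']);print(np.round(W[::96,::128].reshape(-1,3)))
E
```

```text
time: 0.93
eef_pos: [284.3, 461.2, 260.6]
eef_rot: [[0.304, 0.953, -0.004], [0.953, -0.304, -0.003], [-0.004, -0.003, -1.0]]
wrist_force: [0.4, 0.4, -0.6]
finger_gap: 1.003
time: 1.27
eef_pos: [387.6, 348.3, 294.5]
eef_rot: [[0.302, 0.953, -0.003], [0.953, -0.302, -0.002], [-0.003, -0.003, -1.0]]
wrist_force: [0.4, -0.0, 0.4]
finger_gap: 1.001
time: 1.6
eef_pos: [491.9, 234.7, 329.3]
eef_rot: [[0.302, 0.953, -0.001], [0.953, -0.302, -0.0], [-0.001, -0.001, -1.0]]
wrist_force: [-0.4, 1.0, -0.5]
finger_gap: 1.001
1.65 [496.32400906 229.5291257  330.79710613] [[ 0.30587655  0.95206509  0.00340555]
 [ 0.95206954 -0.30586743 -0.00294992]
 [-0.00176687  0.00414463 -0.99998985]]
[[ 3.0000e-01  9.1000e-01  2.8000e-01  4.1792e+02]
 [ 9.5000e-01 -2.9000e-01 -9.0000e-02  2.5839e+02]
 [-0.0000e+00  3.0000e-01 -9.5000e-01  4.7247e+02]
 [ 0.0000e+00  0.0000e+00  0.0000e+00  1.0000e+00]] 62.82454080007853
[[ 201.  -23.    1.]
 [ 252.  138.    0.]
 [ 315.  295.   49.]
 [ 355.  459.    1.]
 [ 308.  -87.    1.]
 [ 363.   88.    1.]
 [ 419.  263.    4.]
 [ 474.  437.    2.]
 [ 434. -163.    1.]
 [ 495.   28.    0.]
 [ 540.  224.   54.]
 [ 615.  411.    2.]
 [ 583. -243.   12.]
 [ 467.  196.  375.]
 [ 716.  169.    9.]
 [ 494.  283.  375.]]
```

View pics/w1.png

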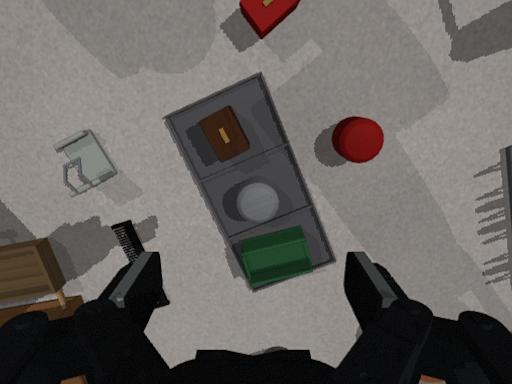

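The wrist view shows the dark pickbox at (224,133), the grey cap at (258,203), the dish at (277,257), the red cap at (358,139) and the red box at (268,12). Next I fit the poses from depth.

```bash
cat >> h.py <<'E'
def fit(W,m,lo,name):
    q=W[m]; q=q[(q[:,2]>lo)&(q[:,2]<lo+16)]
    (c,s,a)=cv2.minAreaRect(q[:,:2].astype(np.float32)*1)
    (e,r)=cv2.minEnclosingCircle(q[:,:2].astype(np.float32))
    b=cv2.boxPoints((c,s,a)); i=0 if np.linalg.norm(b[1]-b[0])>np.linalg.norm(b[2]-b[1]) else 1
    v=b[i+1]-b[i]
    print(name,len(q),'zmax',np.round(np.percentile(q[:,2],95),1),'c',np.round(c,1),'size',np.round(s,1),'long axis deg',np.round(np.degrees(np.arctan2(v[1],v[0]))%180,1),'circ',np.round(e,1),round(r,1))
def blobs(W,lo,hi,x0,x1,y0,y1,minn=100):
    m=((W[...,2]>lo)&(W[...,2]<hi)&(W[...,0]>x0)&(W[...,0]<x1)&(W[...,1]>y0)&(W[...,1]<y1)).astype(np.uint8)
    m=cv2.morphologyEx(m,cv2.MORPH_OPEN,np.ones((3,3)))
    n,l,st,ce=cv2.connectedComponentsWithStats(m)
    for k in range(1,n):
        if st[k,4]>minn: fit(W,l==k,lo,f'blob px {np.round(ce[k])}')
E
python3 - <<'E'
from h import *
p=shot('wrist');W=cloud(p)
blobs(W,48,66,380,720,130,290)
print('tray');blobs(W,3,66,380,720,110,310,2000)
t=shot('top');W=cloud(t);print('top');blobs(W,46,66,380,720,130,290,20)
print('drawer region');blobs(W,30,45,420,700,-400,-100,20);blobs(W,65,90,420,800,-450,-100,20)
E
```

```text
blob px [226. 129.] 1596 zmax 56.4 c [452.7 206.9] size [61.8 44.1] long axis deg 9.9 circ [452.7 206.9] 36.7
blob px [260. 198.] 1236 zmax 55.4 c [558.4 220.1] size [57.1 57.3] long axis deg 161.9 circ [559.  220.2] 29.9
blob px [267. 254.] 475 zmax 53.7 c [656.4 219.4] size [98.6 61.1] long axis deg 87.8 circ [655.1 220. ] 56.0
blob px [311. 253.] 118 zmax 53.6 c [662.6 266.8] size [ 6.1 48.5] long axis deg 177.0 circ [662.6 266.3] 24.2
tray
blob px [255. 178.] 14408 zmax 13.0 c [555.8 218.7] size [318.9 152.6] long axis deg 5.8 circ [555.3 219.7] 173.7
top
blob px [184. 132.] 27 zmax 54.1 c [677.2 265.9] size [ 8.6 23.6] long axis deg 159.4 circ [676.7 264.6] 11.8
blob px [200. 130.] 27 zmax 54.0 c [682.9 224.6] size [ 5.1 20.9] long axis deg 91.4 circ [683.2 224.7] 10.6
blob px [184. 147.] 52 zmax 54.3 c [640.7 259.2] size [28.7 22.1] long axis deg 5.7 circ [641.1 259.6] 17.5
blob px [219. 149.] 27 zmax 55.0 c [634.5 175.3] size [ 6.5 20.7] long axis deg 173.4 circ [634.5 175.9] 10.6
blob px [204. 151.] 24 zmax 53.9 c [628.2 210.7] size [18.4  6.3] long axis deg 86.9 circ [627.8 
[... 1125 characters left out ...]
 [ 517.5 -203.3] 6.9
blob px [377. 200.] 21 zmax 38.3 c [ 515.1 -221.7] size [16.   5.3] long axis deg 89.1 circ [ 515.1 -221.7] 8.0
blob px [399. 204.] 24 zmax 36.8 c [ 506.7 -277.8] size [ 9.8 12.9] long axis deg 91.6 circ [ 507.8 -277.6] 6.7
blob px [418. 206.] 42 zmax 38.6 c [ 503.5 -324. ] size [32.8  6.5] long axis deg 84.7 circ [ 502.2 -323.9] 16.4
blob px [382. 216.] 87 zmax 35.9 c [ 476.5 -233.9] size [60.4 10. ] long axis deg 82.3 circ [ 474.3 -233.7] 30.2
blob px [398. 218.] 25 zmax 34.9 c [ 471.6 -274.6] size [10.  13.4] long axis deg 91.9 circ [ 470.6 -274.9] 7.1
blob px [397. 125.] 6064 zmax 80.2 c [ 698.7 -261.6] size [258.  151.1] long axis deg 83.5 circ [ 699.1 -261.5] 147.0
```

```bash
cat > go.py <<'E'
import sys,json
from h import *
# usage: go.py x y z yaw(of tool x) -> remaining tool-frame slide (m) and roll (deg)
s=robot.observe();R=np.array(s['eef_rot']);p=np.array(s['eef_pos'])
t=np.array(list(map(float,sys.argv[1:4])));yaw=np.degrees(np.arctan2(R[1,0],R[0,0]))
d=R.T@(t-p)/1000
roll=-((float(sys.argv[4])-yaw+90)%180-90)
print('t',round(s['time'],2),'pos',np.round(p,1),'yaw',round(yaw,1),'gap',round(s['finger_gap'],3),'F',np.round(s['wrist_force'],1),'slide',np.round(d,4),'roll',round(roll,1),'dist',round(np.linalg.norm(d)*1000),'q6',round(s['joints'][5],2))
E
for i in 1 2; do python3 -m inch '[{"jaw":0,"slide":[0,0,0],"roll":7},{"jaw":0,"slide":[0,0,0],"roll":7},{"jaw":0,"slide":[0,0,0],"roll":7},{"jaw":0,"slide":[0,0,0],"roll":7},{"jaw":0,"slide":[0,0,0],"roll":7}]'|tail -1; done
python3 -m inch '[{"jaw":0,"slide":[0,0,0],"roll":5},{"jaw":0,"slide":[0,0,0],"roll":0}]'
python3 - <<'E'
from h import *
p=shot('wrist','w2');W=cloud(p)
blobs(W,48,66,380,720,130,290,40)
m=(W[...,2]>48)&(W[...,2]<60)&(W[...,0]>605)&(W[...,0]<710)&(abs(W[...,1]-219)<70)
fit(W,m,48,'dish all')
E
python3 go.py 656.4 219.4 25 -2.5
```

```text
finger_gap: 0.995
finger_gap: 1.001
time: 2.75
eef_pos: [482.9, 245.2, 325.5]
eef_rot: [[0.997, -0.082, -0.008], [-0.082, -0.997, 0.002], [-0.008, -0.001, -1.0]]
wrist_force: [0.1, 0.2, 0.7]
finger_gap: 1.002
blob px [384. 162.] 1009 zmax 53.7 c [655.2 220.4] size [100.   60.1] long axis deg 87.7 circ [655.4 220.5] 56.6
blob px [312. 170.] 1376 zmax 55.4 c [557.9 220.6] size [56.  57.3] long axis deg 90.6 circ [558.  220.1] 29.9
blob px [235. 186.] 1411 zmax 56.4 c [451.8 206.8] size [62.2 44.5] long axis deg 9.5 circ [452.2 207.5] 36.4
dish all 1050 zmax 53.7 c [655.1 220.4] size [100.   60.1] long axis deg 87.8 circ [655.4 220.5] 56.6
t 2.8 pos [482.8 245.3 325.4] yaw -4.4 gap 0.998 F [-0.   0.2  0.1] slide [0.1775 0.0129 0.2989] roll -1.9 dist 348 q6 0.45
```

```bash
for i in 1 2; do python3 -m inch '[{"jaw":0,"slide":[0.0215,0.0014,0.028],"roll":-0.5},{"jaw":0,"slide":[0.0215,0.0014,0.028],"roll":0},{"jaw":0,"slide":[0.0215,0.0014,0.028],"roll":0},{"jaw":0,"slide":[0.0215,0.0014,0.028],"roll":-0.4}]'|tail -1; done
python3 -m inch '[{"jaw":0,"slide":[0,0,0],"roll":0}]' | tail -1;python3 go.py 655.2 220.4 25 -2.2
```

```text
finger_gap: 1.001
finger_gap: 0.997
finger_gap: 0.998
t 3.55 pos [657.  235.4  93.5] yaw 0.1 gap 0.998 F [-1.4 -0.6 -3.8] slide [-0.0017  0.0155  0.0684] roll 2.3 dist 70 q6 0.26
```

```bash
python3 -m inch '[{"jaw":0,"slide":[-0.002,0.008,0.014],"roll":1.1},{"jaw":0,"slide":[0,0.0075,0.014],"roll":1.1},{"jaw":0,"slide":[0,0,0],"roll":0}]' | tail -1;python3 go.py 655.2 220.4 25 -2.2
```

```text
finger_gap: 0.999
t 3.8 pos [652.7 221.1  60.7] yaw -1.6 gap 0.999 F [-0.1  0.2  0.1] slide [0.0029 0.0009 0.0356] roll 0.6 dist 36 q6 0.27
```

```bash
python3 -m inch '[{"jaw":0,"slide":[0.002,0.001,0.017],"roll":0.4},{"jaw":0,"slide":[0.001,0,0.017],"roll":0},{"jaw":0,"slide":[0,0,0],"roll":0}]' | tail -1;python3 go.py 655.2 220.4 25 -2.2
python3 -m inch '[{"jaw":1,"slide":[0,0,0],"roll":0},{"jaw":1,"slide":[0,0,0],"roll":0},{"jaw":1,"slide":[0,0,0],"roll":0},{"jaw":1,"slide":[0,0,0],"roll":0}]' 40;python3 go.py 655.2 220.4 25 -2.2
```

```text
finger_gap: 1.003
t 4.05 pos [655.9 221.8  29.4] yaw -1.7 gap 1.003 F [-0.6 -0.1 -0.8] slide [-0.0006  0.0014  0.0044] roll 0.5 dist 5 q6 0.27
time: 4.38
eef_pos: [657.2, 223.6, 34.3]
eef_rot: [[1.0, -0.026, 0.0], [-0.026, -1.0, 0.01], [0.0, -0.01, -1.0]]
wrist_force: [-0.0, -0.1, -1.1]
finger_gap: 0.691
t 4.38 pos [657.2 223.6  34.3] yaw -1.5 gap 0.691 F [-0.  -0.1 -1.1] slide [-0.0019  0.0033  0.0093] roll 0.7 dist 10 q6 0.27
```

```bash
python3 -m inch '[{"jaw":0.1,"slide":[0,0,0],"roll":0},{"jaw":0.1,"slide":[0,0.002,0.006],"roll":0.5},{"jaw":0.1,"slide":[0,0.001,0.006],"roll":0},{"jaw":1,"slide":[0,0,0.001],"roll":0},{"jaw":1,"slide":[0,0,0.001],"roll":0}]' 50;python3 go.py 655.2 220.4 25 -2.2;python3 -m inch '[{"jaw":1,"slide":[0,0,0],"roll":0},{"jaw":1,"slide":[0,0,0],"roll":0}]';python3 go.py 655.2 220.4 25 -2.2
```

```text
time: 4.8
eef_pos: [659.6, 221.4, 23.7]
eef_rot: [[0.999, -0.035, 0.006], [-0.035, -0.999, 0.012], [0.006, -0.012, -1.0]]
wrist_force: [-6.3, -0.7, 18.9]
finger_gap: 0.697
t 4.8 pos [659.6 221.4  23.7] yaw -2.0 gap 0.697 F [-6.3 -0.7 18.9] slide [-0.0043  0.0012 -0.0014] roll 0.2 dist 5 q6 0.28
time: 4.97
eef_pos: [659.5, 221.4, 23.7]
eef_rot: [[0.999, -0.035, 0.006], [-0.035, -0.999, 0.012], [0.006, -0.012, -1.0]]
wrist_force: [-0.3, 1.8, 0.8]
finger_gap: 0.692
t 4.97 pos [659.5 221.4  23.7] yaw -2.0 gap 0.692 F [-0.3  1.8  0.8] slide [-0.0043  0.0012 -0.0013] roll 0.2 dist 5 q6 0.28
```

```bash
python3 -m inch '[{"jaw":1,"slide":[0,0,-0.02],"roll":0},{"jaw":1,"slide":[0,0,-0.04],"roll":0},{"jaw":1,"slide":[0,0,-0.04],"roll":0},{"jaw":1,"slide":[0,0.02,-0.03],"roll":0}]' 60
for i in 1 2; do python3 -m inch '[{"jaw":1,"slide":[-0.01,0.035,-0.01],"roll":0.4},{"jaw":1,"slide":[-0.01,0.035,-0.01],"roll":0.4},{"jaw":1,"slide":[-0.01,0.035,-0.01],"roll":0.4},{"jaw":1,"slide":[-0.01,0.035,-0.01],"roll":0.4},{"jaw":1,"slide":[-0.01,0.035,-0.01],"roll":0.4}]'|tail -1; done
python3 -m inch '[{"jaw":1,"slide":[0,0,0],"roll":0}]'|tail -1
python3 - <<'E'
from h import *
p=shot('wrist','w3');W=cloud(p);np.save('W3.npy',W)
for n in ['drawer_floor','drawer_bar','barbox']:
    for d in robot.spot_point(p,n)[:2]:
        c,r=np.round(d['position']).astype(int);print(n,round(d['conf'],2),c,r,np.round(W[min(r,383),min(c,511)],1))
blobs(W,30,42,420,640,-400,-100,40);blobs(W,70,90,420,800,-450,-100,40)
E
python3 go.py 548 -130 260 -6.5
```

```text
time: 5.3
eef_pos: [649.4, 200.5, 141.9]
eef_rot: [[0.999, -0.033, -0.018], [-0.033, -0.999, 0.007], [-0.018, -0.007, -1.0]]
wrist_force: [1.3, 0.2, -1.2]
finger_gap: 0.687
finger_gap: 0.695
finger_gap: 0.689
finger_gap: 0.69
blob px [296. 146.] 636 zmax 37.9 c [ 564.5 -146.4] size [31.8 86.1] long axis deg 173.1 circ [ 564.5 -146.7] 45.7
blob px [431. 216.] 23505 zmax 80.0 c [ 700.1 -248.4] size [229.7 150.5] long axis deg 83.6 circ [ 700.5 -248.7] 135.9
t 6.42 pos [ 524.9 -151.4  246.3] yaw -5.6 gap 0.688 F [ 0.5  0.8 -1.1] slide [ 0.0207 -0.0236 -0.0138] roll 0.9 dist 34 q6 -0.28
```

View pics/w3.png

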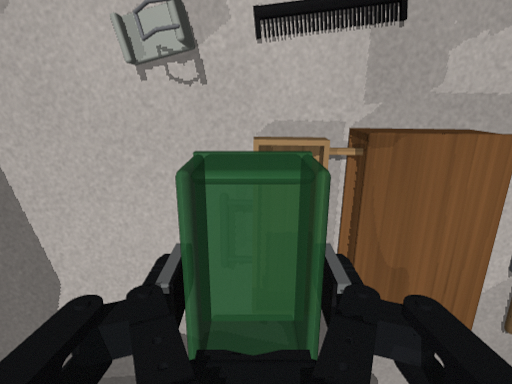

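The dish is held square at (253,250). The drawer's +y end shows at (290,147) and the box is to the right. The dish hides the rest, so I fit the drawer from the top camera plus this view.

```bash
python3 - <<'E'
from h import *
W3=np.load('W3.npy')
def rect(q,n):
    c,s,a=cv2.minAreaRect(q[:,:2].astype(np.float32));b=cv2.boxPoints((c,s,a));print(n,len(q),np.round(c,1),np.round(s,1),round(a,1));print(np.round(b,1).tolist())
    return b
def sel(W,lo,hi,x0,x1,y0,y1):
    q=W.reshape(-1,3);return q[(q[:,2]>lo)&(q[:,2]<hi)&(q[:,0]>x0)&(q[:,0]<x1)&(q[:,1]>y0)&(q[:,1]<y1)]
ex=np.array([np.cos(np.radians(-6.5)),np.sin(np.radians(-6.5))]);ey=np.array([-ex[1],ex[0]])
def ext(q,n):
    a=q[:,:2]@ex;b=q[:,:2]@ey;print(n,'along ex',np.round(np.percentile(a,[.5,2,98,99.5]),1),'ey',np.round(np.percentile(b,[.5,2,98,99.5]),1))
q=sel(W3,34,40,500,607,-200,-110);rect(q,'wrist end');ext(q,'wrist end')
q=sel(W3,70,90,560,800,-450,-90);ext(q,'wrist roof');rect(q,'roof')
for i in range(1):
    W=cloud(shot('top'));
    q=sel(W,33,42,485,612,-360,-110);rect(q,'top walls');ext(q,'top walls')
    q=sel(W,70,90,560,800,-450,-90);ext(q,'top roof');rect(q,'roof')
    q=sel(W,20,36,440,500,-330,-180);ext(q,'bar')
E
```

```text
wrist end 594 [ 567.8 -138.9] [31.7 91.2] 69.7
[[519.5, -138.0], [605.0999755859375, -169.60000610351562], [616.0, -139.89999389648438], [530.4000244140625, -108.30000305175781]]
wrist end along ex [534.6 535.6 619.8 620.3] ey [-97.8 -95.2 -66.  -65.9]
wrist roof along ex [649.2 651.  794.1 796.8] ey [-266.1 -248.4  -55.7  -53.4]
roof 23521 [ 700.  -248.9] [230.8 150.5] 83.6
[[612.4000244140625, -355.29998779296875], [762.0, -372.0], [787.7000122070312, -142.60000610351562], [638.0999755859375, -125.9000015258789]]
top walls 278 [ 552.8 -245.4] [233.4  85.7] 83.4
[[496.79998779296875, -356.3999938964844], [582.0, -366.20001220703125], [608.7999877929688, -134.39999389648438], [523.5999755859375, -124.5999984741211]]
top walls along ex [534.2 534.5 618.  619.9] ey [-296.6 -296.1  -64.9  -64.7]
top roof along ex [649.3 651.6 795.1 797.5] ey [-183.1 -176.6  -53.7  -52.4]
roof 2687 [ 705.6 -200.9] [135.7 150.8] 83.5
[[623.0, -259.79998779296875], [772.7999877929688, -276.79998779296875], [788.0999755859375, -142.0], [638.2999877929688, -125.0]]Traceback (most recent call last):
  File "<stdin>", line 17, in <module>
  File "<stdin>", line 10, in ext
    return _quantile_unchecked(
        a, q, axis, out, overwrite_input, method, keepdims, weights)
    return _ureduce(a,
                    func=_quantile_ureduce_func,
    ...<5 lines>...
                    overwrite_input=overwrite_input,
                    method=method)
    r = func(a, **kwargs)
    result = _quantile(arr,
                       quantiles=q,
    ...<2 lines>...
                       out=out,
                       weights=wgt)
    slices_having_nans = np.isnan(arr[-1, ...])
                                  ~~~^^^^^^^^^
IndexError: index -1 is out of bounds for axis 0 with size 0
```

```bash
cat >> h.py <<'E'
ex=np.array([np.cos(np.radians(-6.5)),np.sin(np.radians(-6.5))]);ey=np.array([-ex[1],ex[0]])
def xy(a,b): return np.round(a*ex+b*ey,1)
def held(W,top,d=8):
    s=robot.observe();R=np.array(s['eef_rot']);p=np.array(s['eef_pos'])
    q=(W.reshape(-1,3)-p)@R; q=q[~np.isnan(q[:,0])]
    q=q[(abs(q[:,0])<60)&(abs(q[:,1])<75)&(abs(-q[:,2]-top)<d)]
    print('held tool frame: n',len(q),'x',np.round(np.percentile(q[:,0],[.5,2,98,99.5]),1),'y',np.round(np.percentile(q[:,1],[.5,2,98,99.5]),1),'up',np.round(np.percentile(-q[:,2],[5,50,95]),1))
    return q
E
python3 - <<'E'
from h import *
W=np.load('W3.npy');q=held(W,28,10)
e=q[(q[:,1]<-30)];h,b=np.histogram(e[:,1],bins=range(-60,-28,2));print(h,b[0])
for a,b in((577.2,-237.8),(577.2,-152.8),(577.2,-95.8)):print(xy(a,b))
E
python3 go.py 546.6 -301.6 150 -6.5
```

```text
held tool frame: n 11411 x [-44.3 -41.3  36.8  39.7] y [-43.4 -43.3  50.7  51.3] up [19.6 30.2 33.7]
[   0    0    0    0    0    0    0    0 1310  886  686  286  195  189
  201] -60
[ 546.6 -301.6]
[ 556.2 -217.2]
[ 562.6 -160.5]
t 6.47 pos [ 525.  -150.9  246.1] yaw -5.5 gap 0.691 F [ 0.2  0.6 -2.3] slide [0.0372 0.1488 0.0942] roll 1.0 dist 180 q6 -0.28
```

```bash
python3 - <<'E'
from h import *
s=robot.observe();R=np.array(s['eef_rot']);p=np.array(s['eef_pos'])
pic=shot('wrist');W=cloud(pic);q=held(W,28,12)
T=np.array(pic['extrinsics']);print('cam in tool',np.round((T[:3,3]-p)@R,1))
Q=(W-p)@R; r=robot.silhouettes(pic,'dish')
m=r[0]['region'];g=Q[m];g=g[~np.isnan(g[:,0])]
for y in range(-50,60,8):
    k=g[(g[:,1]>=y)&(g[:,1]<y+8)&(-g[:,2]>20)]
    if len(k):print(y,len(k),'x',np.round([k[:,0].min(),k[:,0].max()],1),'up max',np.round(np.percentile(-k[:,2],98),1))
E
```

```text
held tool frame: n 11699 x [-43.6 -40.8  38.   40.7] y [-50.4 -50.2  39.5  44.1] up [17.8 27.7 35.5]
cam in tool [  -1.3  -76.9 -143.1]
-50 2380 x [-31.   28.7] up max 29.1
-42 693 x [-31.2  28.8] up max 29.2
-34 652 x [-30.9  28.7] up max 29.3
-26 629 x [-31.3  28.7] up max 29.4
-18 603 x [-31.4  28.8] up max 29.4
-10 549 x [-30.6  28.2] up max 29.5
-2 527 x [-31.   28.2] up max 29.7
6 491 x [-30.8  28.3] up max 29.7
14 493 x [-31.2  28.5] up max 29.6
22 464 x [-31.1  28.6] up max 29.9
30 300 x [-31.4  28.6] up max 29.9
38 7 x [-2.1 28.5] up max 27.2
```

```bash
python3 -m inch '[{"jaw":1,"slide":[0.0075,0.03,0.015],"roll":0.2},{"jaw":1,"slide":[0.0075,0.03,0.015],"roll":0.2},{"jaw":1,"slide":[0.0075,0.03,0.015],"roll":0.2},{"jaw":1,"slide":[0.0075,0.03,0.015],"roll":0.2},{"jaw":1,"slide":[0.004,0.01,0.01],"roll":0}]'|tail -1;python3 -m inch '[{"jaw":1,"slide":[0,0,0],"roll":0},{"jaw":1,"slide":[0,0,0],"roll":0}]'|tail -1;python3 go.py 546.6 -301.6 31 -6.5
```

```text
finger_gap: 0.69
finger_gap: 0.686
t 7.15 pos [ 551.  -277.8  169.8] yaw -5.3 gap 0.686 F [-0.2  0.5 -2. ] slide [-0.0003  0.0257  0.1385] roll 1.2 dist 141 q6 -0.46
```

```bash
python3 -m inch '[{"jaw":1,"slide":[0,0.013,0.025],"roll":0.6},{"jaw":1,"slide":[0,0.012,0.025],"roll":0.6},{"jaw":1,"slide":[0,0,0.02],"roll":0},{"jaw":1,"slide":[0,0,0.0],"roll":0}]'|tail -1;python3 go.py 546.6 -301.6 31 -6.5
```

```text
finger_gap: 0.69
t 7.48 pos [ 551.8 -297.1  101.6] yaw -6.1 gap 0.69 F [-0.4  0.8 -3.4] slide [-0.004   0.0057  0.0706] roll 0.4 dist 71 q6 -0.47
```

```bash
python3 -m inch '[{"jaw":1,"slide":[-0.003,0.004,0.012],"roll":0.4},{"jaw":1,"slide":[-0.001,0.002,0.012],"roll":0},{"jaw":1,"slide":[0,0,0.004],"roll":0},{"jaw":1,"slide":[0,0,0],"roll":0}]'|tail -1;python3 go.py 546.6 -301.6 31 -6.5
```

```text
finger_gap: 0.69
t 7.82 pos [ 549.2 -299.7   75.6] yaw -6.3 gap 0.69 F [ 0.2  0.6 -1.8] slide [-0.0021  0.0026  0.0446] roll 0.2 dist 45 q6 -0.48
```

```bash
python3 -m inch '[{"jaw":1,"slide":[-0.002,0.0025,0],"roll":0.2},{"jaw":1,"slide":[-0.001,0.001,0.006],"roll":0},{"jaw":1,"slide":[0,0,0.01],"roll":0},{"jaw":1,"slide":[0,0,0.006],"roll":0},{"jaw":1,"slide":[0,0,0.003],"roll":0}]'|tail -2;python3 go.py 546.6 -301.6 31 -6.5
```

```text
wrist_force: [-0.1, 0.1, -1.5]
finger_gap: 0.686
t 8.23 pos [ 548.  -304.1   52.8] yaw -6.5 gap 0.686 F [-0.1  0.1 -1.5] slide [-0.0017 -0.0022  0.0218] roll 0.0 dist 22 q6 -0.48
```

```bash
python3 -m inch '[{"jaw":1,"slide":[-0.0015,-0.002,0],"roll":0},{"jaw":1,"slide":[0,0,0.005],"roll":0},{"jaw":1,"slide":[0,0,0.005],"roll":0},{"jaw":1,"slide":[0,0,0],"roll":0}]'|tail -2;python3 go.py 546.6 -301.6 31 -6.5
```

```text
wrist_force: [-0.4, 0.8, -1.4]
finger_gap: 0.692
t 8.57 pos [ 545.9 -301.2   40.4] yaw -6.5 gap 0.692 F [-0.4  0.8 -1.4] slide [0.0008 0.0004 0.0094] roll 0.0 dist 9 q6 -0.48
```

```bash
python3 -m inch '[{"jaw":1,"slide":[0,0,0.005],"roll":0},{"jaw":1,"slide":[0,0,0.003],"roll":0},{"jaw":1,"slide":[0,0,0.001],"roll":0}]'|tail -2;python3 go.py 546.6 -301.6 31 -6.5
```

```text
wrist_force: [-1.1, 1.8, 10.9]
finger_gap: 0.688
t 8.82 pos [ 546.8 -301.5   31.8] yaw -6.5 gap 0.688 F [-1.1  1.8 10.9] slide [-0.0002  0.0001  0.0008] roll 0.0 dist 1 q6 -0.48
```

```bash
python3 -m inch '[{"jaw":0,"slide":[0,0,0],"roll":0},{"jaw":0,"slide":[0,0,0],"roll":0},{"jaw":0,"slide":[0,0,0],"roll":0},{"jaw":0,"slide":[0,0,-0.02],"roll":0},{"jaw":0,"slide":[0,0,-0.035],"roll":0}]' |tail -2
python3 -m inch '[{"jaw":0,"slide":[0,0,-0.04],"roll":0},{"jaw":0,"slide":[0,0,-0.04],"roll":0},{"jaw":0,"slide":[0,-0.02,-0.03],"roll":0}]' |tail -2
python3 go.py 558 220.3 150 -6.5
python3 - <<'E'
from h import *
W=cloud(shot('wrist','w4'))
m=(W[...,2]>53)&(W[...,2]<66)
q=W[m];a=q[:,:2]@ex;b=q[:,:2]@ey;k=(a>520)&(a<640)&(b<-170)&(b>-310);print('dish ex',np.percentile(a[k],[1,99]),'ey',np.percentile(b[k],[1,99]),k.sum())
W=cloud(shot('top','t4'))
m=(W[...,2]>53)&(W[...,2]<66)
q=W[m];a=q[:,:2]@ex;b=q[:,:2]@ey;k=(a>520)&(a<640)&(b<-170)&(b>-310);print('dish ex',np.percentile(a[k],[1,99]),'ey',np.percentile(b[k],[1,99]),k.sum())
E
```

```text
wrist_force: [0.9, -0.1, -0.4]
finger_gap: 1.001
wrist_force: [1.3, -0.6, 0.6]
finger_gap: 0.997
t 9.48 pos [ 543.2 -282.   192.2] yaw -6.6 gap 0.997 F [ 1.3 -0.6  0.6] slide [-0.0427 -0.5     0.0496] roll -0.1 dist 504 q6 -0.45
dish ex [546.25038669 605.72510529] ey [-285.92529922 -187.9758843 ] 2087
dish ex [545.592562   605.36889811] ey [-285.22725188 -186.93404245] 309
```

```bash
for i in 1 2; do python3 -m inch '[{"jaw":0,"slide":[-0.0033,-0.041,0.003],"roll":0},{"jaw":0,"slide":[-0.0033,-0.041,0.003],"roll":0},{"jaw":0,"slide":[-0.0033,-0.041,0.003],"roll":0},{"jaw":0,"slide":[-0.0033,-0.041,0.003],"roll":0},{"jaw":0,"slide":[-0.0033,-0.041,0.003],"roll":0}]'|tail -1; done
python3 -m inch '[{"jaw":0,"slide":[-0.0033,-0.03,0.003],"roll":0},{"jaw":0,"slide":[0,-0.02,0.003],"roll":0},{"jaw":0,"slide":[0,0,0],"roll":0}]'|tail -1
python3 go.py 558 220.3 80 -6.5
```

```text
finger_gap: 1.003
finger_gap: 0.998
finger_gap: 1.002
t 10.67 pos [562.3 191.4 161.4] yaw -6.7 gap 1.002 F [-0.4  0.6 -0.4] slide [-0.0076 -0.0276  0.0816] roll -0.2 dist 86 q6 0.35
```

```bash
python3 -m inch '[{"jaw":0,"slide":[-0.004,-0.014,0.03],"roll":0},{"jaw":0,"slide":[-0.004,-0.012,0.03],"roll":0},{"jaw":0,"slide":[0,0,0.005],"roll":0},{"jaw":0,"slide":[0,0,0],"roll":0}]'|tail -1
python3 go.py 558 220.3 24 -6.5
python3 - <<'E'
from h import *
W=cloud(shot('wrist','w5'));blobs(W,44,66,500,620,150,290)
E
```

```text
finger_gap: 0.997
t 11.0 pos [558.2 219.9  95. ] yaw -6.5 gap 0.997 F [ 0.  -0.1  0.5] slide [-0.0004  0.0001  0.071 ] roll 0.0 dist 71 q6 0.4
blob px [254. 217.] 6444 zmax 55.0 c [558.  220.5] size [61.  60.6] long axis deg 86.0 circ [558.2 220.4] 31.0
```

View pics/w5.png

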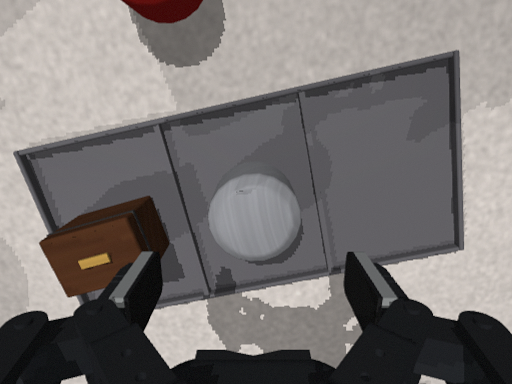

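The steel cap sits at (254,217), centred between the fingers. The pickbox is clear at the left.

```bash
python3 -m inch '[{"jaw":0,"slide":[0,0,0.03],"roll":0},{"jaw":0,"slide":[0,0,0.02],"roll":0},{"jaw":0,"slide":[0,0,0.008],"roll":0},{"jaw":0,"slide":[0,0,0.0],"roll":0}]'|tail -1
python3 go.py 558 220.3 24 -6.5
```

```text
finger_gap: 1.004
t 11.38 pos [563.7 216.9  42.5] yaw -6.7 gap 1.004 F [-0.1 -1.  -0.9] slide [-0.0062 -0.0025  0.0184] roll -0.2 dist 20 q6 0.39
```

```bash
python3 -m inch '[{"jaw":0,"slide":[-0.005,-0.002,0.008],"roll":0},{"jaw":0,"slide":[-0.001,0,0.008],"roll":0},{"jaw":0,"slide":[0,0,0.001],"roll":0},{"jaw":1,"slide":[0,0,0],"roll":0},{"jaw":1,"slide":[0,0,0],"roll":0}]' 50|tail -1
python3 go.py 558 220.3 24 -6.5;python3 -m inch '[{"jaw":1,"slide":[0,0,0],"roll":0},{"jaw":1,"slide":[0,0,0],"roll":0}]' 50|tail -1
python3 go.py 558 220.3 24 -6.5
```

```text
finger_gap: 0.75
t 11.8 pos [561.5 219.1  30. ] yaw -6.8 gap 0.75 F [-7.1  0.7  4.6] slide [-0.0037 -0.0007  0.0059] roll -0.3 dist 7 q6 0.4
finger_gap: 0.69
t 11.97 pos [562.5 219.6  31.7] yaw -6.8 gap 0.69 F [ 0.5  0.3 -1.9] slide [-0.0047 -0.0001  0.0076] roll -0.3 dist 9 q6 0.4
```

```bash
python3 -m inch '[{"jaw":0,"slide":[0,0,0.002],"roll":0},{"jaw":0,"slide":[0,-0.001,0.008],"roll":0},{"jaw":0.1,"slide":[0,0,0.005],"roll":0},{"jaw":0.1,"slide":[0,0,0.001],"roll":0}]' 50|tail -1
python3 go.py 558 220.3 22 -6.5
python3 -m inch '[{"jaw":1,"slide":[0,0,0.001],"roll":0},{"jaw":1,"slide":[0,0,0.001],"roll":0},{"jaw":1,"slide":[0,0,0],"roll":0},{"jaw":1,"slide":[0,0,0],"roll":0}]' 50|tail -1
python3 go.py 558 220.3 22 -6.5
```

```text
finger_gap: 0.899
t 12.3 pos [564.3 221.4  15.9] yaw -6.8 gap 0.899 F [0.5 0.  0.1] slide [-0.006   0.0017 -0.0062] roll -0.3 dist 9 q6 0.4
finger_gap: 0.701
t 12.63 pos [564.  221.3  13.8] yaw -6.8 gap 0.701 F [ 0.1  0.3 -0.3] slide [-0.0057  0.0016 -0.0084] roll -0.3 dist 10 q6 0.4
```

```bash
python3 -m inch '[{"jaw":0.15,"slide":[0,0,0],"roll":0},{"jaw":0.15,"slide":[0,0,-0.003],"roll":0},{"jaw":0.15,"slide":[0,0,-0.003],"roll":0},{"jaw":0.15,"slide":[0,0,0],"roll":0}]' 50|tail -1
python3 go.py 558 220.3 23 -6.5
```

```text
finger_gap: 0.85
t 12.97 pos [563.5 221.2  19.6] yaw -6.8 gap 0.85 F [-0.2  0.5 -0.1] slide [-0.0053  0.0015 -0.0035] roll -0.3 dist 7 q6 0.4
```

```bash
python3 -m inch '[{"jaw":0.2,"slide":[0,0,-0.0035],"roll":0},{"jaw":1,"slide":[0,-0.001,0],"roll":0},{"jaw":1,"slide":[0,0,0],"roll":0},{"jaw":1,"slide":[0,0,0],"roll":0},{"jaw":1,"slide":[0,0,0],"roll":0}]' 60|tail -1
python3 go.py 558 220.3 23 -6.5
```

```text
finger_gap: 0.693
t 13.38 pos [564.6 222.2  25.1] yaw -6.8 gap 0.693 F [-0.6  0.1 -1.6] slide [-0.0064  0.0027  0.002 ] roll -0.3 dist 7 q6 0.4
```

```bash
python3 -m inch '[{"jaw":1,"slide":[0,0,-0.02],"roll":0},{"jaw":1,"slide":[0,0,-0.04],"roll":0},{"jaw":1,"slide":[0,0,-0.04],"roll":0},{"jaw":1,"slide":[0.002,0.02,-0.02],"roll":0}]' 60 | tail -1
for i in 1 2; do python3 -m inch '[{"jaw":1,"slide":[0.004,0.038,0],"roll":0},{"jaw":1,"slide":[0.004,0.038,0],"roll":0},{"jaw":1,"slide":[0.004,0.038,0],"roll":0},{"jaw":1,"slide":[0.004,0.038,0],"roll":0},{"jaw":1,"slide":[0.004,0.038,0],"roll":0}]'|tail -1; done
python3 -m inch '[{"jaw":1,"slide":[0,0.01,0],"roll":0},{"jaw":1,"slide":[0,0,0],"roll":0}]'|tail -1
python3 go.py 556.2 -217.2 70 -6.5
python3 - <<'E'
from h import *
p=shot('wrist','w6');W=cloud(p);q=held(W,30,14)
W2=(W-np.array(robot.observe()['eef_pos']))@np.array(robot.observe()['eef_rot'])
m=robot.silhouettes(p,'cap')[0]['region'];g=W2[m];g=g[~np.isnan(g[:,0])]
print(len(g),np.round(np.percentile(g[:,:2],[.5,99.5],axis=0),1),'up',np.round(np.percentile(-g[:,2],[5,50,99]),1))
print(cv2.minEnclosingCircle(g[-g[:,2]>5][:,:2].astype(np.float32)))
E
```

```text
finger_gap: 0.692
finger_gap: 0.698
finger_gap: 0.691
finger_gap: 0.693
t 14.72 pos [ 549.8 -207.8  140.4] yaw -6.4 gap 0.693 F [ 0.2  0.  -1.6] slide [0.0064 0.0094 0.0704] roll 0.1 dist 71 q6 -0.35
held tool frame: n 17183 x [-43.2 -37.   34.4  40.5] y [-28.5 -27.3  23.2  27. ] up [21.  28.8 39.6]Traceback (most recent call last):
  File "<stdin>", line 4, in <module>
IndexError: list index out of range
```

View pics/w6.png

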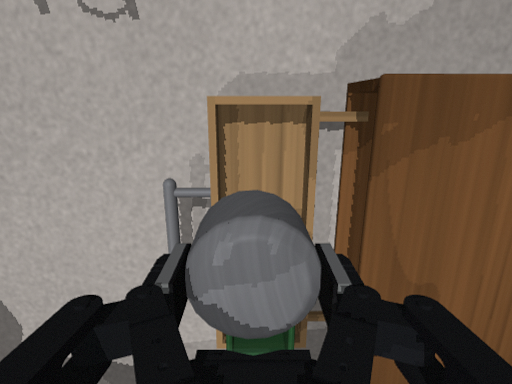

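```bash
python3 -m inch '[{"jaw":1,"slide":[0.003,0.004,0.015],"roll":0},{"jaw":1,"slide":[0.003,0.003,0.015],"roll":0},{"jaw":1,"slide":[0,0,0.012],"roll":0},{"jaw":1,"slide":[0,0,0],"roll":0}]'|tail -1
python3 go.py 556.4 -215.2 33 -6.5
```

```text
finger_gap: 0.692
t 15.15 pos [ 557.6 -206.3   96.4] yaw -6.0 gap 0.692 F [-0.4  0.6 -2.4] slide [-0.0012  0.0099  0.0633] roll 0.5 dist 64 q6 -0.35
```

```bash
python3 -m inch '[{"jaw":1,"slide":[-0.001,0.006,0.008],"roll":0.4},{"jaw":1,"slide":[0,0.004,0.008],"roll":0},{"jaw":1,"slide":[0,0,0.004],"roll":0},{"jaw":1,"slide":[0,0,0],"roll":0}]'|tail -1
python3 go.py 556.4 -215.2 33 -6.5
```

```text
finger_gap: 0.694
t 15.48 pos [ 555.4 -213.2   73.2] yaw -6.2 gap 0.694 F [-1.  -0.5 -2. ] slide [0.0008 0.0025 0.0402] roll 0.3 dist 40 q6 -0.36
```

```bash
python3 -m inch '[{"jaw":1,"slide":[0.001,0.003,0],"roll":0.2},{"jaw":1,"slide":[0,0.001,0.007],"roll":0},{"jaw":1,"slide":[0,0,0.006],"roll":0},{"jaw":1,"slide":[0,0,0.003],"roll":0},{"jaw":1,"slide":[0,0,0],"roll":0}]'|tail -1
python3 go.py 556.4 -215.2 33 -6.5
python3 - <<'E'
from h import *
for n in('top',):
    W=cloud(shot(n,'t7'));a=W[...,:2]@ex;b=W[...,:2]@ey
    for lo,hi in((53,62),(66,100)):
        k=(W[...,2]>lo)&(W[...,2]<hi)&(a>530)&(a<630)&(b<-60)&(b>-310);print(n,lo,k.sum(),np.round(np.percentile(b[k],[1,99]),1),np.round(np.percentile(a[k],[1,99]),1))
E
```

```text
finger_gap: 0.695
t 15.9 pos [ 557.  -218.3   56.7] yaw -6.5 gap 0.695 F [-0.5 -0.4 -2.3] slide [-0.0012 -0.0026  0.0238] roll 0.0 dist 24 q6 -0.37
top 53 137 [-286.5 -123.7] [545.8 600.2]
top 66 277 [-150.6 -123.8] [538.7 613.5]
```

```bash
python3 -m inch '[{"jaw":1,"slide":[-0.001,-0.003,-0.001],"roll":0},{"jaw":1,"slide":[0,-0.001,0],"roll":0},{"jaw":1,"slide":[0,0,0],"roll":0}]'|tail -1
python3 go.py 556.4 -215.2 33 -6.5
```

```text
finger_gap: 0.688
t 16.2 pos [ 556.7 -213.9   58.6] yaw -6.5 gap 0.688 F [ 0.1  0.3 -1.2] slide [-0.0005  0.0017  0.0255] roll 0.0 dist 26 q6 -0.36
```

```bash
python3 -m inch '[{"jaw":1,"slide":[0,0,0.006],"roll":0},{"jaw":1,"slide":[0,0,0.006],"roll":0},{"jaw":1,"slide":[0,0,0.003],"roll":0},{"jaw":1,"slide":[0,0,0],"roll":0}]'|tail -1
python3 go.py 556.4 -215.2 33 -6.5
```

```text
finger_gap: 0.696
t 16.53 pos [ 557.6 -213.6   43.1] yaw -6.4 gap 0.696 F [-0.5 -0.3 -1.6] slide [-0.0012  0.0018  0.01  ] roll 0.1 dist 10 q6 -0.36
```

```bash
python3 -m inch '[{"jaw":1,"slide":[-0.001,0.001,0.004],"roll":0},{"jaw":1,"slide":[0,0,0.004],"roll":0},{"jaw":1,"slide":[0,0,0.001],"roll":0},{"jaw":1,"slide":[0,0,0.001],"roll":0}]'|tail -2
python3 go.py 556.4 -215.2 33 -6.5
```

```text
wrist_force: [-1.7, 3.2, 12.8]
finger_gap: 0.692
t 16.87 pos [ 556.9 -214.5   32.3] yaw -6.4 gap 0.692 F [-1.7  3.2 12.8] slide [-0.0004  0.0007 -0.0007] roll 0.1 dist 1 q6 -0.36
```

Contact at the expected height. I release, rise and check.

```bash
python3 -m inch '[{"jaw":0,"slide":[0,0,0],"roll":0},{"jaw":0,"slide":[0,0,0],"roll":0},{"jaw":0,"slide":[0,0,0],"roll":0},{"jaw":0,"slide":[0,0,-0.02],"roll":0},{"jaw":0,"slide":[0,0,-0.035],"roll":0}]' |tail -2
python3 -m inch '[{"jaw":0,"slide":[0,0,-0.04],"roll":0},{"jaw":0,"slide":[0,0,-0.04],"roll":0},{"jaw":0,"slide":[0,0.0,-0.03],"roll":0},{"jaw":0,"slide":[0,0.0,0],"roll":0}]' |tail -2
python3 go.py 452 207 150 9.7
cat >> h.py <<'E'
def drawer(pic,y0=-310,y1=-60,hi=70):
    W=cloud(pic);a=W[...,:2]@ex;b=W[...,:2]@ey
    m=((W[...,2]>50)&(W[...,2]<hi)&(a>500)&(a<640)&(b<y1)&(b>y0)).astype(np.uint8)
    n,l,st,ce=cv2.connectedComponentsWithStats(m)
    for k in range(1,n):
        if st[k,4]>15:
            g=l==k;print('px',np.round(ce[k]),st[k,4],'ex',np.round(np.percentile(a[g],[1,99]),1),'ey',np.round(np.percentile(b[g],[1,99]),1),'z',np.round(np.percentile(W[g][:,2],[50,98]),1))
E
python3 - <<'E'
from h import *
print('wrist');drawer(shot('wrist','w8'));print('top');drawer(shot('top','t8'))
E
```

```text
wrist_force: [0.6, 1.0, 0.8]
finger_gap: 1.003
wrist_force: [1.1, -0.8, 1.2]
finger_gap: 1.004
t 17.62 pos [ 551.2 -215.7  201.2] yaw -6.5 gap 1.004 F [ 1.1 -0.8  1.2] slide [-0.1467 -0.408   0.0564] roll -16.2 dist 437 q6 -0.36
wrist
px [256. 182.] 3154 ex [547.8 604.5] ey [-179.2 -122.4] z [60.9 63.5]
px [257. 263.] 1962 ex [546.9 606.3] ey [-286.6 -187.8] z [59.5 61.5]
top
px [376. 183.] 491 ex [546.7 604.4] ey [-178.8 -122.3] z [59.7 63.9]
px [393. 183.] 103 ex [546.5 605.9] ey [-209.3 -186. ] z [58.  61.7]
```

```bash
python3 -m inch '[{"jaw":0,"slide":[0,0,0],"roll":-5.5},{"jaw":0,"slide":[0,0,0],"roll":-5.5},{"jaw":0,"slide":[0,0,0],"roll":-5},{"jaw":0,"slide":[0,0,0],"roll":0}]'|tail -1;python3 go.py 452 207 100 9.7
```

```text
finger_gap: 1.0
t 18.05 pos [ 546.7 -213.4  188.9] yaw 10.2 gap 1.0 F [-0.7 -0.   0.7] slide [-0.019  -0.4285  0.0981] roll 0.5 dist 440 q6 -0.65
```

```bash
for i in 1 2; do python3 -m inch '[{"jaw":0,"slide":[-0.0017,-0.039,0.006],"roll":0},{"jaw":0,"slide":[-0.0017,-0.039,0.006],"roll":0},{"jaw":0,"slide":[-0.0017,-0.039,0.006],"roll":0},{"jaw":0,"slide":[-0.0017,-0.039,0.006],"roll":0},{"jaw":0,"slide":[-0.0017,-0.039,0.006],"roll":0}]'|tail -1; done
python3 -m inch '[{"jaw":0,"slide":[0,-0.012,0.006],"roll":0},{"jaw":0,"slide":[0,0,0.0],"roll":0}]'|tail -1
python3 go.py 452 207 24 9.7
python3 - <<'E'
from h import *
W=cloud(shot('wrist','w9'));blobs(W,48,66,390,500,150,260)
E
```

```text
finger_gap: 1.008
finger_gap: 1.004
finger_gap: 1.001
t 19.05 pos [447.5 196.1 109. ] yaw 7.5 gap 1.001 F [ 0.4 -0.4  0.3] slide [ 0.0081 -0.0081  0.0851] roll -2.2 dist 86 q6 0.15
blob px [266. 201.] 5889 zmax 56.0 c [452.  207.3] size [62.1 44.4] long axis deg 9.6 circ [452.  207.5] 36.9
```

```bash
python3 -m inch '[{"jaw":0,"slide":[0.004,-0.006,0.025],"roll":-1.2},{"jaw":0,"slide":[0.003,-0.005,0.02],"roll":-0.8},{"jaw":0,"slide":[0,0,0.01],"roll":0},{"jaw":0,"slide":[0,0,0],"roll":0}]'|tail -1
python3 go.py 452 207.4 25 9.6
```

```text
finger_gap: 0.997
t 19.43 pos [452.1 205.3  51.9] yaw 9.2 gap 0.997 F [-0.5 -0.3 -0.6] slide [ 0.001  -0.0014  0.0269] roll -0.4 dist 27 q6 0.13
```

```bash
python3 -m inch '[{"jaw":0,"slide":[0,-0.001,0.011],"roll":-0.4},{"jaw":0,"slide":[0,0,0.01],"roll":0},{"jaw":0,"slide":[0,0,0.003],"roll":0},{"jaw":0,"slide":[0,0,0],"roll":0}]'|tail -1
python3 go.py 452 207.4 25 9.6
```

```text
finger_gap: 0.997
t 19.77 pos [452.2 203.8  26.8] yaw 9.2 gap 0.997 F [-0.2 -1.   0. ] slide [ 0.0005 -0.0036  0.0018] roll -0.4 dist 4 q6 0.13
```

```bash
python3 -m inch '[{"jaw":0,"slide":[0.001,-0.0035,0.001],"roll":-0.4},{"jaw":0,"slide":[0,0,0],"roll":0},{"jaw":1,"slide":[0,0,0],"roll":0},{"jaw":1,"slide":[0,0,0],"roll":0},{"jaw":1,"slide":[0,0,0],"roll":0}]' 50|tail -1
python3 go.py 452 207.4 25 9.6;python3 -m inch '[{"jaw":1,"slide":[0,0,0],"roll":0},{"jaw":1,"slide":[0,0,0],"roll":0}]' 60|tail -1
python3 go.py 452 207.4 25 9.6
```

```text
finger_gap: 0.717
t 20.18 pos [454.5 207.9  28.2] yaw 9.6 gap 0.717 F [ 0.8  0.3 -1.7] slide [-0.0025  0.0002  0.0033] roll 0.0 dist 4 q6 0.13
finger_gap: 0.713
t 20.35 pos [454.9 208.2  28.9] yaw 9.6 gap 0.713 F [ 0.9 -0.6 -1. ] slide [-0.003   0.0004  0.0039] roll 0.0 dist 5 q6 0.13
```

```bash
python3 -m inch '[{"jaw":1,"slide":[0,0,-0.02],"roll":0},{"jaw":1,"slide":[0,0,-0.04],"roll":5},{"jaw":1,"slide":[0,0,-0.04],"roll":5},{"jaw":1,"slide":[0,0,-0.03],"roll":5},{"jaw":1,"slide":[0,0,0],"roll":0}]' | tail -1
python3 go.py 562.6 -160.2 150 -6.5
```

```text
finger_gap: 0.71
t 20.77 pos [454.3 204.4 159.9] yaw -6.0 gap 0.71 F [ 0.6 -0.  -0.5] slide [ 1.463e-01  3.512e-01 -1.000e-04] roll 0.5 dist 380 q6 0.4
```

```bash
for i in 1 2; do python3 -m inch '[{"jaw":1,"slide":[0.0145,0.034,0],"roll":0},{"jaw":1,"slide":[0.0145,0.034,0],"roll":0},{"jaw":1,"slide":[0.0145,0.034,0],"roll":0},{"jaw":1,"slide":[0.0145,0.034,0],"roll":0},{"jaw":1,"slide":[0.0145,0.034,0],"roll":0}]'|tail -1; done
python3 -m inch '[{"jaw":1,"slide":[0,0.0,0],"roll":0},{"jaw":1,"slide":[0,0,0],"roll":0}]'|tail -1
python3 go.py 562.6 -160.2 80 -6.5
python3 - <<'E'
from h import *
s=robot.observe();R=np.array(s['eef_rot']);p=np.array(s['eef_pos'])
pic=shot('wrist','w10');Q=(cloud(pic)-p)@R
k=(abs(Q[...,0])<29)&(abs(Q[...,1])<40)&(abs(-Q[...,2]-25)<6);g=Q[k]
print('pickbox top: y',np.round(np.percentile(g[:,1],[.3,1,99]),1),'up',np.round(np.percentile(-g[:,2],[5,50,95]),1))
for x in(-25,-15,-5,5,15,25):
    h=g[abs(g[:,0]-x)<4];print(x,len(h),np.round(np.percentile(h[:,1],[1,99]),1))
E
```

```text
finger_gap: 0.709
finger_gap: 0.711
finger_gap: 0.711
t 21.77 pos [ 569.2 -162.5  148.1] yaw -5.2 gap 0.711 F [-0.4  0.7 -1. ] slide [-0.0048 -0.0004  0.0683] roll 1.3 dist 68 q6 -0.28
pickbox top: y [-22.6 -22.4  20.2] up [24.  26.6 28.2]
-25 1767 [-22.4  20.1]
-15 1783 [-22.4  19.9]
-5 1801 [-22.4  20.5]
5 1790 [-22.6  20.2]
15 1820 [-22.4  20.3]
25 1835 [-22.4  20.4]
```

```bash
python3 -m inch '[{"jaw":1,"slide":[-0.004,0,0.015],"roll":0.7},{"jaw":1,"slide":[-0.001,0,0.016],"roll":0.5},{"jaw":1,"slide":[0,0,0.008],"roll":0},{"jaw":1,"slide":[0,0,0],"roll":0}]'|tail -1
python3 go.py 562.6 -160.8 37 -6.5
```

```text
finger_gap: 0.707
t 22.15 pos [ 562.6 -158.3  107.8] yaw -6.2 gap 0.707 F [ 0.1  0.4 -2.8] slide [0.0024 0.0037 0.0707] roll 0.3 dist 71 q6 -0.26
```

```bash
python3 -m inch '[{"jaw":1,"slide":[0,0.003,0.004],"roll":0.3},{"jaw":1,"slide":[0,0,0.003],"roll":0},{"jaw":1,"slide":[0,0,0],"roll":0},{"jaw":1,"slide":[0,0,0],"roll":0}]'|tail -1
python3 go.py 562.6 -160.8 37 -6.5
python3 - <<'E'
from h import *
R=np.array(robot.observe()['eef_rot']);print(np.round(R,3))
pic=shot('wrist','w11');W=cloud(pic);a=W[...,:2]@ex;b=W[...,:2]@ey;z=W[...,2]
k=(z>33)&(z<41)&(a>555)&(a<600)&(b>-90)&(b<-55);print('wall ey',np.round(np.percentile(b[k],[2,50,98]),1),k.sum())
k=(abs(a-577)<27)&(abs(z-np.array(robot.observe()['eef_pos'])[2]-26)<6)&(abs(b+96)<40);print('box ey',np.round(np.percentile(b[k],[1,99]),1),k.sum())
k=(z>33)&(z<41)&(a>530)&(a<545)&(b>-110)&(b<-55);print('front wall ex',np.round(np.percentile(a[k],[2,98]),1),k.sum())
E
```

```text
finger_gap: 0.714
t 22.48 pos [ 562.4 -159.   101.3] yaw -6.3 gap 0.714 F [ 0.1  0.7 -1.4] slide [0.0022 0.0028 0.0643] roll 0.2 dist 64 q6 -0.26
[[ 0.994 -0.111 -0.026]
 [-0.11  -0.994  0.02 ]
 [-0.029 -0.017 -0.999]]
wall ey [-71.6 -68.4 -65.6] 652
box ey [-115.2  -72.3] 12079
front wall ex [535.9 544.3] 323
```

View pics/w11.png

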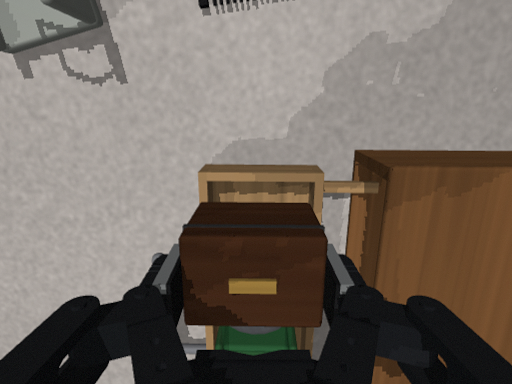

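Pickbox held at (253,265), yaw matching the drawer. The inner +y wall edge at ey −71.5 agrees with the plan. I shift about 2.7 mm and lower.

```bash
python3 -m inch '[{"jaw":1,"slide":[0.002,0.004,0.005],"roll":0.2},{"jaw":1,"slide":[0,0,0.003],"roll":0},{"jaw":1,"slide":[0,0,0],"roll":0}]'|tail -1
python3 go.py 562.6 -160.8 37 -6.5
cat > pb.py <<'E'
from h import *
s=robot.observe();R=np.array(s['eef_rot']);tz=s['eef_pos'][2]
pic=shot('wrist');W=cloud(pic);a=W[...,:2]@ex;b=W[...,:2]@ey;z=W[...,2]
k=(abs(a-577)<27)&(abs(z-tz-26)<5)&(abs(b+96)<40);e=np.percentile(b[k],[.5,99])
print('box top ey',np.round(e,1),'bottom ey center',round(e[1]-22+50*R[:2,2]@ey,1),'tilt',np.round(R[:2,2],3))
E
python3 pb.py
```

```text
finger_gap: 0.708
t 22.78 pos [ 565.2 -163.9   94.3] yaw -6.5 gap 0.708 F [-0.3  0.3 -1.8] slide [-0.0015 -0.0018  0.0574] roll -0.0 dist 57 q6 -0.26
box top ey [-120.1  -76.8] bottom ey center -98.0 tilt [-0.023  0.019]
```

```bash
python3 -m inch '[{"jaw":1,"slide":[-0.001,-0.002,0.005],"roll":0},{"jaw":1,"slide":[0,0,0.004],"roll":0},{"jaw":1,"slide":[0,0,0.001],"roll":0},{"jaw":1,"slide":[0,0,0],"roll":0}]'|tail -1
python3 go.py 562.6 -160.8 37 -6.5;python3 pb.py
```

```text
finger_gap: 0.712
t 23.17 pos [ 564.1 -161.6   83.5] yaw -6.6 gap 0.712 F [ 0.2  0.6 -0.8] slide [-0.0004  0.0001  0.0465] roll -0.1 dist 47 q6 -0.26
box top ey [-117.9  -74.7] bottom ey center -95.9 tilt [-0.023  0.019]
```

```bash
python3 -m inch '[{"jaw":1,"slide":[-0.0005,0,0.006],"roll":0},{"jaw":1,"slide":[0,0,0.006],"roll":0},{"jaw":1,"slide":[0,0,0.003],"roll":0},{"jaw":1,"slide":[0,0,0],"roll":0}]'|tail -2
python3 go.py 562.6 -160.8 37 -6.5;python3 pb.py
```

```text
wrist_force: [0.2, 0.5, -0.9]
finger_gap: 0.713
t 23.55 pos [ 563.3 -161.2   67.2] yaw -6.5 gap 0.713 F [ 0.2  0.5 -0.9] slide [-0.      0.0001  0.0302] roll -0.0 dist 30 q6 -0.26
box top ey [-117.7  -74.4] bottom ey center -95.6 tilt [-0.023  0.019]
```

```bash
python3 -m inch '[{"jaw":1,"slide":[0,0,0.005],"roll":0},{"jaw":1,"slide":[0,0,0.005],"roll":0},{"jaw":1,"slide":[0,0,0.003],"roll":0},{"jaw":1,"slide":[0,0,0],"roll":0}]'|tail -2
python3 go.py 562.6 -160.8 37 -6.5;python3 pb.py
```

```text
wrist_force: [-0.1, 0.0, -1.5]
finger_gap: 0.713
t 23.93 pos [ 563.2 -161.1   53.3] yaw -6.5 gap 0.713 F [-0.1  0.  -1.5] slide [-0.0003  0.0001  0.0164] roll -0.0 dist 16 q6 -0.26
box top ey [-117.6  -74.3] bottom ey center -95.5 tilt [-0.023  0.019]
```

Free entry, no side force. I continue down.

```bash
python3 -m inch '[{"jaw":1,"slide":[0,0,0.005],"roll":0},{"jaw":1,"slide":[0,0,0.004],"roll":0},{"jaw":1,"slide":[0,0,0.003],"roll":0},{"jaw":1,"slide":[0,0,0.002],"roll":0}]'|tail -2
python3 go.py 562.6 -160.8 37 -6.5
```

```text
wrist_force: [-0.3, 0.0, -0.9]
finger_gap: 0.708
t 24.32 pos [ 563.7 -161.1   39.2] yaw -6.5 gap 0.708 F [-0.3  0.  -0.9] slide [-0.0011 -0.0001  0.0022] roll -0.0 dist 2 q6 -0.26
```

```bash
python3 -m inch '[{"jaw":1,"slide":[0,0,0.001],"roll":0},{"jaw":1,"slide":[0,0,0.001],"roll":0}]'|tail -2
python3 go.py 562.6 -160.8 37 -6.5
```

```text
wrist_force: [0.4, 0.1, -0.8]
finger_gap: 0.71
t 24.48 pos [ 563.3 -160.9   36.4] yaw -6.6 gap 0.71 F [ 0.4  0.1 -0.8] slide [-0.0007 -0.0001 -0.0006] roll -0.1 dist 1 q6 -0.26
```

```bash
python3 -m inch '[{"jaw":1,"slide":[0,0,0.001],"roll":0},{"jaw":1,"slide":[0,0,0.001],"roll":0}]'|tail -2
python3 go.py 562.6 -160.8 37 -6.5
```

```text
wrist_force: [-2.2, 1.3, 8.7]
finger_gap: 0.711
t 24.65 pos [ 564.3 -161.3   35.9] yaw -6.5 gap 0.711 F [-2.2  1.3  8.7] slide [-0.0018 -0.0003 -0.0011] roll -0.0 dist 2 q6 -0.26
```

```bash
python3 -m inch '[{"jaw":0,"slide":[0,0,0],"roll":0},{"jaw":0,"slide":[0,0,0],"roll":0},{"jaw":0,"slide":[0,0,0],"roll":0},{"jaw":0,"slide":[0,0,-0.02],"roll":0},{"jaw":0,"slide":[0,0,-0.035],"roll":0}]' |tail -2
python3 -m inch '[{"jaw":0,"slide":[-0.005,0,-0.04],"roll":0},{"jaw":0,"slide":[-0.03,0,-0.02],"roll":0},{"jaw":1,"slide":[-0.04,0.0,0],"roll":0},{"jaw":1,"slide":[-0.03,0.0,0],"roll":0},{"jaw":1,"slide":[0,0,0],"roll":0}]' |tail -2
python3 - <<'E'
from h import *
print(xy(450,-180.8),xy(610,-180.8))
print('wrist');drawer(shot('wrist','w12'));print('top');t=shot('top','t12');drawer(t)
W=cloud(t);a=W[...,:2]@ex;b=W[...,:2]@ey;z=W[...,2]
k=(z>22)&(z<38)&(a>475)&(a<515)&(abs(b+181)<50);print('bar',k.sum(),np.percentile(a[k],[2,50,98]) if k.any() else '')
im=cv2.imread('pics/w12.png');cv2.imwrite('pics/v12.png',im)
E
python3 go.py 426.7 -230.6 100 -6.5
```

```text
wrist_force: [1.2, 0.2, -0.5]
finger_gap: 1.001
wrist_force: [-0.6, 0.4, 0.1]
finger_gap: 0.604
[ 426.6 -230.6] [ 585.6 -248.7]
wrist
px [383. 222.] 8254 ex [546.9 607. ] ey [-175.6  -75. ] z [62.2 64.3]
px [381. 294.] 213 ex [572.6 598.9] ey [-190.6 -187.2] z [55.9 60.9]
px [380. 378.] 330 ex [578.6 606. ] ey [-284.8 -273.5] z [57.2 61.1]
top
px [357. 178.] 597 ex [546.9 607.6] ey [-152.3  -74. ] z [61.2 65.2]
bar 0 
t 25.58 pos [ 462.4 -151.6  158.4] yaw -6.5 gap 0.423 F [0.2 0.4 0.4] slide [-0.0254  0.0834  0.0577] roll 0.0 dist 105 q6 -0.32
```

```bash
python3 - <<'E'
import cv2
im=cv2.imread('pics/t12.png')[80:240,320:480];cv2.imwrite('pics/c12.png',cv2.resize(im,(560,560),interpolation=cv2.INTER_CUBIC))
E
```

```text
(no output)
```

View pics/c12.png

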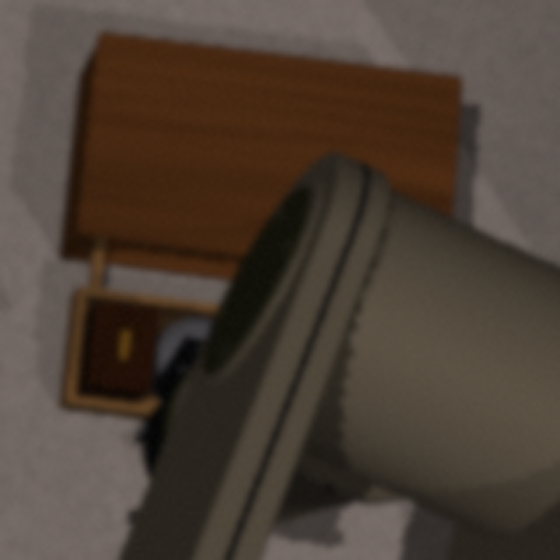

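The crop shows the pickbox (120,345) and cap (185,345) inside the drawer; the arm hides the dish, which the wrist depth confirms is in place. Next I go down in front of the bar with the jaws shut.

```bash
python3 -m inch '[{"jaw":1,"slide":[-0.012,0.03,0.01],"roll":0},{"jaw":1,"slide":[-0.01,0.03,0.02],"roll":0},{"jaw":1,"slide":[-0.003,0.02,0.03],"roll":0},{"jaw":1,"slide":[0,0,0.02],"roll":0},{"jaw":1,"slide":[0,0,0],"roll":0}]' |tail -2;python3 go.py 426.7 -230.6 18 -6.5
```

```text
wrist_force: [-0.7, 0.3, -0.5]
finger_gap: -0.003
t 26.0 pos [ 433.7 -231.8   78.5] yaw -6.3 gap -0.003 F [-0.7  0.3 -0.5] slide [-0.0066  0.0002  0.0606] roll 0.2 dist 61 q6 -0.49
```

```bash
python3 -m inch '[{"jaw":1,"slide":[-0.006,0,0.02],"roll":0},{"jaw":1,"slide":[-0.002,0,0.02],"roll":0},{"jaw":1,"slide":[0,0,0.01],"roll":0},{"jaw":1,"slide":[0,0,0],"roll":0}]' |tail -2;python3 go.py 426.7 -230.6 18 -6.5
python3 - <<'E'
from h import *
drawer(shot('wrist','w13'));p=np.array(robot.observe()['eef_pos'])[:2];print('tcp ex,ey',p@ex,p@ey)
E
```

```text
wrist_force: [0.1, 0.2, 0.1]
finger_gap: 0.004
t 26.33 pos [ 429.1 -231.7   28.6] yaw -6.3 gap 0.004 F [0.1 0.2 0.1] slide [-0.0024 -0.0007  0.0106] roll 0.2 dist 11 q6 -0.5
px [508. 124.] 175 ex [545.8 548.3] ey [-118.9 -108.6] z [51.6 53.7]
px [499. 226.] 2234 ex [546.1 558.2] ey [-174.6 -134. ] z [55.3 59. ]
px [480. 323.] 2331 ex [546.9 563.5] ey [-218.6 -187.4] z [57.5 61.1]
tcp ex,ey 453.1215984162265 -181.86251854182365
```

View pics/w13.png

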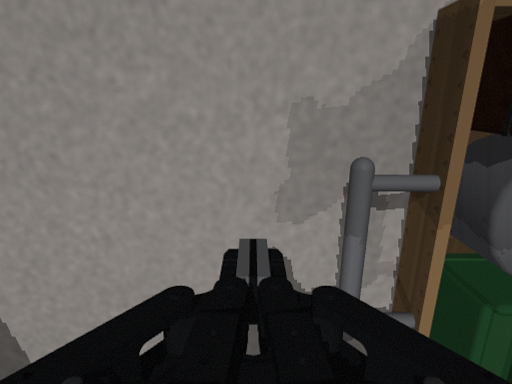

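The closed fingers (253,260) are left of the bar (358,235), about mid-bar. I lower slightly and push slowly.

```bash
python3 -m inch '[{"jaw":1,"slide":[0.005,0,0.006],"roll":0.2},{"jaw":1,"slide":[0.01,0,0.004],"roll":0},{"jaw":1,"slide":[0.01,0,0],"roll":0},{"jaw":1,"slide":[0.008,0,0],"roll":0},{"jaw":1,"slide":[0.008,0,0],"roll":0}]' |tail -2;python3 go.py 585.6 -248.7 18 -6.5;python3 -m inch '[{"jaw":1,"slide":[0.008,0,0],"roll":0},{"jaw":1,"slide":[0.008,0,0],"roll":0},{"jaw":1,"slide":[0.008,0,0],"roll":0},{"jaw":1,"slide":[0.008,0,0],"roll":0},{"jaw":1,"slide":[0.008,0,0],"roll":0}]' |tail -2;python3 go.py 585.6 -248.7 18 -6.5
```

```text
wrist_force: [-1.3, 1.3, -0.8]
finger_gap: 0.0
t 26.8 pos [ 476.5 -237.8   23.9] yaw -6.4 gap 0.0 F [-1.3  1.3 -0.8] slide [ 0.1096 -0.0014  0.0057] roll 0.1 dist 110 q6 -0.45
wrist_force: [-1.2, 0.1, 0.7]
finger_gap: 0.001
t 27.22 pos [ 521.5 -242.9   25.5] yaw -6.4 gap 0.001 F [-1.2  0.1  0.7] slide [ 0.0643 -0.0014  0.0075] roll 0.1 dist 65 q6 -0.42
```

```bash
python3 -m inch '[{"jaw":1,"slide":[0.008,0,0.003],"roll":0},{"jaw":1,"slide":[0.008,0,0.003],"roll":0},{"jaw":1,"slide":[0.008,0,0.001],"roll":0},{"jaw":1,"slide":[0.006,0,0],"roll":0}]' |tail -2;python3 go.py 585.6 -248.7 18 -6.5;python3 - <<'E'
from h import *
t=shot('top');drawer(t);W=cloud(t);a=W[...,:2]@ex;b=W[...,:2]@ey;z=W[...,2]
k=(z>33)&(z<42)&(a>560)&(a<655)&(b>-300)&(b<-60);print('drawer walls ex',np.round(np.percentile(a[k],[1,50,99]),1),k.sum())
E
```

```text
wrist_force: [-2.4, -1.4, 1.2]
finger_gap: 0.002
t 27.55 pos [ 557.8 -247.8   21.3] yaw -6.4 gap 0.002 F [-2.4 -1.4  1.2] slide [ 0.0277 -0.0022  0.0035] roll 0.1 dist 28 q6 -0.4
px [386. 183.] 22 ex [564.7 592.5] ey [-176.5 -169. ] z [65.  69.7]
drawer walls ex [572.1 636.3 653.3] 228
```

```bash
for i in 1 2 3; do python3 -m inch '[{"jaw":1,"slide":[0.005,0,0],"roll":0},{"jaw":1,"slide":[0.004,0,0],"roll":0}]' |grep force;python3 go.py 585.6 -248.7 18 -6.5; done
```

```text
wrist_force: [-2.4, -0.6, 1.9]
t 27.77 pos [ 568.1 -249.    21.3] yaw -6.4 gap -0.001 F [-2.4 -0.6  1.9] slide [ 0.0173 -0.0022  0.0034] roll 0.1 dist 18 q6 -0.39
wrist_force: [-24.5, 1.7, 19.0]
t 27.93 pos [ 576.1 -249.9   21. ] yaw -6.4 gap -0.001 F [-24.5   1.7  19. ] slide [ 0.0093 -0.0022  0.003 ] roll 0.1 dist 10 q6 -0.38
wrist_force: [-27.7, 5.4, 25.4]
t 28.1 pos [ 576.  -249.9   21.1] yaw -6.4 gap -0.004 F [-27.7   5.4  25.4] slide [ 0.0095 -0.0023  0.0029] roll 0.1 dist 10 q6 -0.38
```

Force rose and motion stopped at ex ≈ 600, as predicted for shut. I back off and verify.

```bash
python3 -m inch '[{"jaw":1,"slide":[-0.02,0,0],"roll":0},{"jaw":1,"slide":[-0.04,0,0],"roll":0},{"jaw":1,"slide":[-0.03,0,-0.01],"roll":0},{"jaw":1,"slide":[-0.02,0,-0.04],"roll":0},{"jaw":1,"slide":[-0.02,0,-0.04],"roll":0}]' |tail -2
python3 -m inch '[{"jaw":1,"slide":[0,-0.03,-0.03],"roll":0},{"jaw":1,"slide":[0,-0.04,-0.03],"roll":0},{"jaw":1,"slide":[0,-0.04,-0.03],"roll":0},{"jaw":1,"slide":[0,-0.04,0],"roll":0},{"jaw":1,"slide":[0,0,0],"roll":0}]' |tail -2
python3 - <<'E'
from h import *
t=shot('top','t14');s=shot('scene','s14')
for n,p in(('top',t),('scene',s)):
    W=cloud(p);a=W[...,:2]@ex;b=W[...,:2]@ey;z=W[...,2]
    k=(z>15)&(z<34)&(a>635)&(a<665)&(abs(b+181)<100);h=(z>22)&(z<38)&(a>590)&(a<632)&(abs(b+181)<40)
    r=(z>74)&(z<86)&(a>620)&(a<700)&(abs(b+181)<100)
    for m,w in((k,'front face'),(h,'bar'),(r,'roof front edge')):
        print(n,w,m.sum(),np.round(np.percentile(a[m],[2,50,98]),1) if m.any() else '')
    c=p['frame'];
f=robot.spot_point(s,'drawer_bar');print(f[:1])
im=cv2.imread('pics/s14.png');cv2.imwrite('pics/fin.png',np.hstack([cv2.resize(cv2.imread('pics/t14.png'),(400,300)),cv2.resize(im,(400,300))]))
E
```

```text
wrist_force: [0.4, -1.4, 1.2]
finger_gap: 0.003
wrist_force: [-0.4, -0.1, 0.1]
finger_gap: -0.005
top front face 0 
top bar 0 
top roof front edge 22 [679.  694.5 699.9]
scene front face 0 
scene bar 0 
scene roof front edge 1436 [655.3 678.2 699.1]
[]
```

View pics/fin.png

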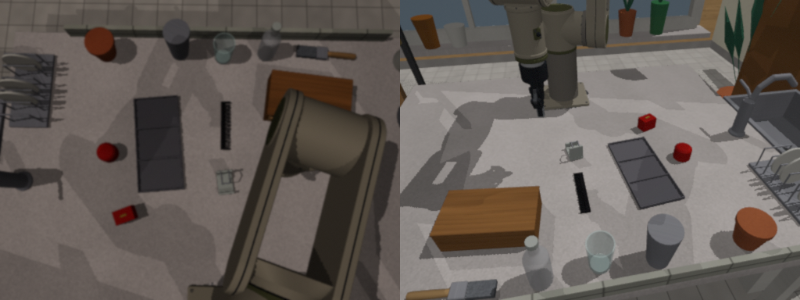

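Tray is empty, with the comb, soap holder and red things where they were. The arm hides the drawer front, so I move it aside.

```bash
for i in 1 2; do python3 -m inch '[{"jaw":1,"slide":[0,-0.04,0],"roll":0},{"jaw":1,"slide":[0,-0.04,0],"roll":0},{"jaw":1,"slide":[0,-0.04,0],"roll":0},{"jaw":1,"slide":[0,-0.04,0],"roll":0}]' |tail -1;done; python3 -m inch '[{"jaw":1,"slide":[0,0,0],"roll":0},{"jaw":1,"slide":[0,0,0],"roll":0}]' |tail -1
python3 - <<'E'
from h import *
p=shot('top','t15')
W=cloud(p);a=W[...,:2]@ex;b=W[...,:2]@ey;z=W[...,2]
for w,m in(('bar',(z>20)&(z<40)&(a>595)&(a<632)&(abs(b+181)<40)),('roof',(z>72)&(z<86)&(a>630)&(a<810)&(abs(b+181)<125)),('any above sill in front',(z>10)&(z<72)&(a>560)&(a<640)&(abs(b+181)<125)),('front strip',(z>14)&(z<72)&(a>640)&(a<660)&(abs(b+181)<105))):
    print(w,m.sum(),np.round(np.percentile(a[m],[1,50,99]),1) if m.any() else '',np.round(np.percentile(z[m],[1,50,99]),1) if m.any() else '')
im=cv2.imread('pics/t15.png')[70:230,320:480];cv2.imwrite('pics/c15.png',cv2.resize(im,(560,560),interpolation=cv2.INTER_CUBIC))
s=robot.observe();print(s['time'],s['eef_pos'])
E
```

```text
finger_gap: -0.002
finger_gap: 0.0
finger_gap: -0.004
bar 157 [610.4 615.5 630.4] [27.1 32.1 37.7]
roof 6051 [649.6 721.5 796.1] [74.1 77.9 81.5]
any above sill in front 216 [610.5 616.1 638.1] [26.7 31.9 37.6]
front strip 419 [641.3 651.5 659.6] [14.4 33.5 39.9]
29.9667 [505.05177527 212.55857804 186.15818535]
```

View pics/c15.png

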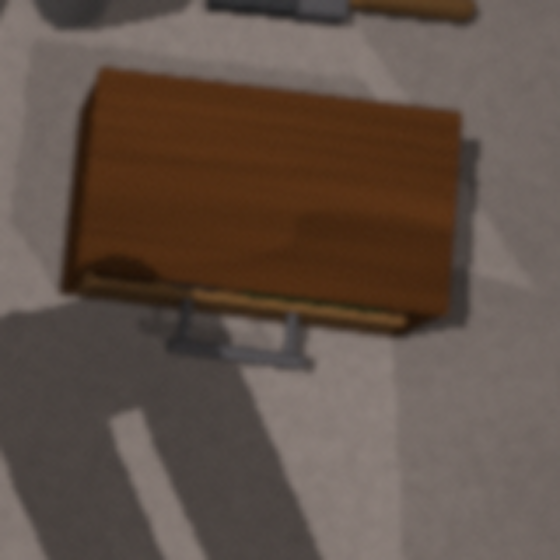

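The bar sits at ex ≈ 615, which is 35 mm in front of the box front at ex ≈ 650, so the drawer is fully shut. I hand in.

```bash
python3 -c "
from station import robot
print(robot.sign_off())"
```

```text
the job is handed in; nothing more can be done
None
```

The dish, cap and pickbox are standing upright in one row in the drawer. I set each one down on contact, at about 9–13 N, and then pushed the drawer shut by its bar. The job took about 30 s of the 72 s.

**Last checks**
- **Drawer shut:** the push stopped against a firm end stop. The top camera then puts the bar about 35 mm in front of the box front, which is where it should be when shut.
- **Forces:** the highest wrist force I read was about 38 N, while pushing the drawer against its stop.
- **Contents:** all three tops were at the right height with no sign of tipping just before the push. They can't be seen now the drawer is shut, so I didn't check them again.
- **Bystanders:** the tray is empty. The comb, soap holder and red look-alikes are where they were.
- **Arm:** it ended clear, above the tray and touching nothing.

**What went less well**
- I re-gripped the dish and the cap to get a better grip height, which moved them by a few millimetres in the tray.
- The tool ended with about a 2° tilt when placing the pickbox. It still went in without side force.
- The final scene-camera check of the drawer front gave no reading, because that camera faces the back of the box. The shut reading therefore rests on the top camera and the push force.

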